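Clear the spacing block and hold the lock-up plunger back

ROBOT

A 6-joint arm with a two-finger parallel gripper is mounted at the origin on the work surface. World frame = base frame: x ahead of the robot, y to its left, z up, the work surface at z = 0. Lengths are in m, angles in rad, forces in N, time in s.
With the tool pointing down it reaches from about 0.35 to 0.95 m from the base axis. Payload 17.4 kg.
Tool frame: the origin (TCP) lies between the finger pads; the fingertips stand 22 mm ahead of it and the grasp point (between the pads) lies 3 mm ahead of it; z points along the fingers, y is the direction in which the jaws open and shut (so a half turn about z gives the same grasp; the last joint's range is limited). The gripper opens to 93 mm and grips with 3 to 60 N. Pads are 15 mm wide; open, the fingers measure 128 mm over their backs; the gripper's body (75 mm by 188 mm) begins 65 mm behind the grasp point.
Start: joints at [1.214, 0.116, 1.442, -0, 1.584, -0.038], TCP at [0.212, 0.641, 0.241] pointing down, gripper open.
Joint ranges: [-2.83, 2.83], [-0.83, 2.19], [0.07, 2.5], [-1.14, 4.28], [0.01, 3], [-2.97, 2.97]. Speed limits (rad/s): [1.89, 1.89, 2.22, 3.14, 3.14, 3.14].

INTERFACE

Orientations are given as a unit quaternion [x, y, z, w].
In Python, from rig import manip, viewer, order gives the robot as it stands.
- The arm moves only by the tool arm_command, never from a script. Its argument "deltas" is a list of rows, each an object of numbers: "dx", "dy", "dz": the shift along the world's x, y, z in mm; "turn": the turn about the world's z in degrees. A call has 1 to 10 rows; each row is the pose to reach, as a shift and turn from the pose commanded when the call began; what a row does not reach only later rows make up. A row lasts 1/12 s, in which the tool goes at most 41.7 mm and 7.16 degrees, less where a joint would pass 70% of its speed; a pose out of reach is approached as far as the arm can. A call with a gripper value outside its range is refused whole. "jaw" is the finger opening in mm, from 0 to 93, set as the call begins (left out, the last holds). The fingers move at their own pace and stop on an object; "squeeze" is the grip in N (left out, the last holds). Time passes only in rows, so rows that repeat a pose let the fingers close. It gives the time, the measured TCP pose, the force and the opening at its end, in the units of the state.
- manip.get_state(): the state, without advancing time (a new reading comes with each control period).
- viewer.grab_frame(name): name is "side" or "top"; returns a dict with "color" (384x512x3 uint8, red, green, blue), "fov_y" (degrees; the focal length in pixels is half the picture's height over the tangent of half this angle, whatever the lens; pixels are square), "cx", "cy" (the principal point, pixels), "position" and "orientation" of the camera in the world. Camera axes: x right, y up, looking along -z (the intrinsics and any distortion apply to the point x, -y, -z); pixel columns grow to the right and rows downward; lengths in m; the calibration is good to about 2 mm. A picture is of the moment at which its call begins. There is no depth.
- order.sign_off(): hands the job in, once; it reports no verdict.
The state is a dict: "time_s": time; "joints": joint angles; "joint_velocities": joint speeds; "tau": joint torques, N m; "tcp_pos": TCP position; "tcp_rot": TCP orientation; "wrist_force": force on the tool from outside, world axes, zero at the start; "moment": the same for the moment, N m; "width": finger opening in m.
Only numpy, scipy, OpenCV 4.12 (cv2) and the standard library are available. Lean on these libraries where they do the work, as an engineer would, in place of code of your own. Each camera call takes 0.05 s, during which the arm holds its last target.

TASK

The sprung plunger of the green lock-up fixture must be held open so that its guide bar can be reset, but a wooden spacing block stands in the way behind the red knob. Take the block out and stand it upright, as it stood, in the empty half of the grey tray; then pull the red knob straight back as far as it goes, so that its pin is right out of the hole in the bar, and finish while still gripping it there. Leave everything else where it is.

Things in the scene. Friction and masses are not known exactly. Their poses are not given: they have to be found in the camera images.
- fixture: Lock-up fixture, fixed to the bench: green base plate, x -110 to +100 mm, y -75 to +75 mm in its own frame, top 12 mm above the bench. Origin on the bench, below the plunger axis; +x points along the plunger from knob to seat bar, +z up. Dark plunger housing at x 12 to 42, y -22 to +22, top 68 mm above the bench; behind it at -x come the red knob, the block and the end lug.
- seat (a point): Mouth of the seat hole that the pin enters, in the aluminium seat bar (five holes; x 56 to 80, y -70 to +70 mm in the fixture's frame, top 64 mm above the bench). The point is at fixture x 56 mm, 46 mm above the bench.
- lug (a point): Top centre of the fixture's small dark steel end lug, fixed: x -80 to -68, y -11 to +11 mm in the fixture's frame, top 52 mm above the bench.
- plunger (a joint): Travel of the sprung plunger in m: 0 = seated, pin 8 mm into the bar's middle hole; grows as the knob is pulled along the fixture's -x (level, away from the bar); 0.022 = fully back at its hard stop, pin clear of the bar by 14 mm. The spring pulls it home: about 3 N when seated, 7.5 N when fully back. With the block in place it can move 8 mm at most.
- knob (a point): Centre of the plunger's red knob: a plain cylinder 26 mm in diameter and 26 mm long, its axis along the fixture's x, 46 mm above the bench. Seated, it is at x -17 mm in the fixture's frame; it travels with the plunger. Free on both sides (y) and from above.
- block: Light wooden spacing block, loose, about 55 g: 30 mm (its x) by 48 mm (its y) by 50 mm high. Origin at the centre of its underside. It starts standing on the fixture's base plate between the knob and the end lug, with about 4 mm of play to each and nearly square to the fixture; its two ends (+y and -y) are free to grip.
- tray: Grey steel tray, fixed to the bench: 130 mm (its x) by 245 mm (its y), 25 mm high, walls 4 mm, inner floor 4 mm above the bench, one wall across the middle (at its y = 0). Origin at the centre of its underside. The half on -y holds two spacers; the half on +y is empty.
- tray_empty (a point): Middle of the empty half of the tray, 4 mm above the bench, axes as the tray; the half measures about 120 mm (x) by 116 mm (y) inside.
- spacer_a: Bystander: dark steel bar 90 x 22 x 24 mm lying in the filled half of the tray. Origin at the centre of its underside.
- spacer_b: Bystander: dark wooden bar 90 x 22 x 30 mm lying in the filled half of the tray. Origin at the centre of its underside.
- mallet: Bystander: hammer about 270 mm long lying on the bench at the robot's left side.
- key: Bystander: steel wrench about 180 mm long lying on the bench at the robot's right side.
- ink: Bystander: ink can, 80 mm in diameter, 75 mm high, in the middle towards the back of the bench. Origin at the centre of its underside.
- cup: Bystander: mug, 76 mm in diameter, 90 mm high, at the robot's right towards the back. Origin at the centre of its underside.
Not all that is in view belongs to the job. There is more than one size of the block; the one meant has the size given above.

How it is judged:
By the outcome, as a careful person would: the job done as asked, in the order asked, and still so for the second after the job is handed in, while the arm keeps its last pose, push and grip.
It also fails if it takes over 58 s, if anything falls off the work surface, if the arm or the gripper's body presses on something with over 40 N, if the wrist force passes 120 N, or if a joint passes its speed limit or range.

## Working session

There is one attempt and no reset: what is moved stays moved. The work goes in short steps, Python scripts to look and compute and a tool call to move; the robot and the scene stay as the last step left them, time stands still between calls to the robot, and variables do not carry over. Pictures are saved under pics/ and viewed, and the job is handed in when it is done.

Besides the shell and the picture viewer there is one more tool, called as name(argument=value, ...), one argument or row to a line, values as JSON. arm_command: Moves the arm, as the interface text tells. Its arguments: {"type":"object","properties":{"deltas":{"type":"array"},"jaw":{"type":"number"},"squeeze":{"type":"number"}},"required":["deltas"]}

```bash
mkdir -p pics; ls; cat > h.py <<'E'
import numpy as np, cv2, pickle
from rig import manip, viewer, order
from scipy.spatial.transform import Rotation as R
def grab(n,f):
    d=viewer.grab_frame(n); pickle.dump(d,open(f'pics/{f}.pkl','wb')); cv2.imwrite(f'pics/{f}.png',d['color'][:,:,::-1]); return d
def load(f): return pickle.load(open(f'pics/{f}.pkl','rb'))
E
python3 - <<'E'
from h import *
for n in('side','top'):
    d=grab(n,n+'0'); print({k:v for k,v in d.items() if k!='color'})
s=manip.get_state(); print(s)
E
```

```text
pics
{'fov_y': 42.9258660206997, 'cx': 258.85060026902653, 'cy': 189.1559360007289, 'position': array([ 0.07108163, -0.80613743,  1.12779848]), 'orientation': array([ 0.34079152, -0.10518115, -0.27037268,  0.89425761])}
{'fov_y': 46.7950088945091, 'cx': 248.64451930534827, 'cy': 195.210013851025, 'position': array([ 0.48564888, -0.01524124,  1.74057158]), 'orientation': array([-0.01810124,  0.01920449,  0.70887095, -0.70484432])}
{'time_s': 0.1, 'joints': array([ 1.21419687e+00,  1.16448045e-01,  1.44215429e+00, -4.89700165e-06,
        1.58399697e+00, -3.78028535e-02]), 'joint_velocities': array([-0.0012217 , -0.00065763, -0.00198107,  0.00015825, -0.00222582,
        0.00029104]), 'tau': array([ 3.18996681e-04, -7.22890878e+01, -6.23862290e+01,  7.80672091e-02,
        2.28654983e-02, -7.96032236e-05]), 'tcp_pos': array([0.21152266, 0.64085045, 0.23999966]), 'tcp_rot': array([ 1.58724178e-01,  9.87322836e-01, -4.94049172e-04, -9.62132597e-05]), 'wrist_force': array([-0.98087828, -0.35578123, -0.61128535]), 'moment': array([-0.04024434, -0.04999735,  0.02875823]), 'width': 0.09304365699348761}
```

View pics/side0.png

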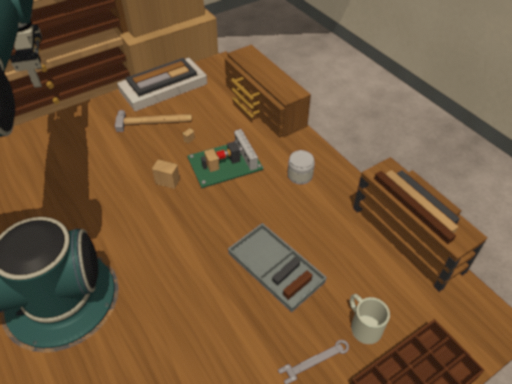

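View pics/top0.png

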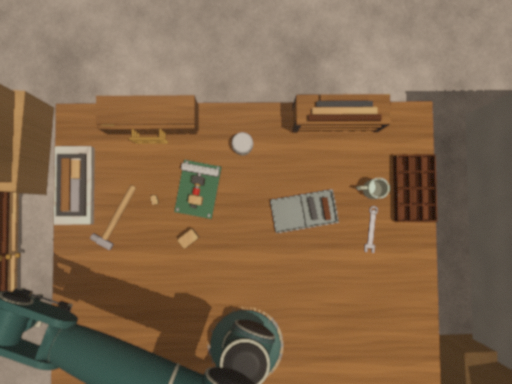

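The fixture is at top (197,190) and side (224,162). There are three candidate blocks in the top view: on the fixture (195,199), a larger loose one (187,239) and a small loose one (154,200). I'll enlarge to confirm which one is meant.

```bash
python3 - <<'E'
from h import *
t=load('top0')['color'][:,:,::-1]; s=load('side0')['color'][:,:,::-1]
a=cv2.resize(t[150:255,140:240],None,fx=5,fy=5,interpolation=cv2.INTER_CUBIC)
cv2.imwrite('pics/topcrop.png',a)
a=cv2.resize(s[115:200,145:275],None,fx=6,fy=6,interpolation=cv2.INTER_CUBIC)
cv2.imwrite('pics/sidecrop.png',a)
a=cv2.resize(t[180:240,260:345],None,fx=7,fy=7,interpolation=cv2.INTER_CUBIC)
cv2.imwrite('pics/traycrop.png',a)
E
```

```text
(no output)
```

View pics/topcrop.png

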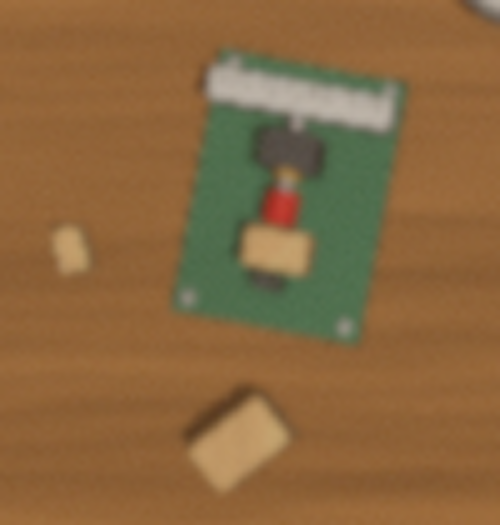

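View pics/sidecrop.png

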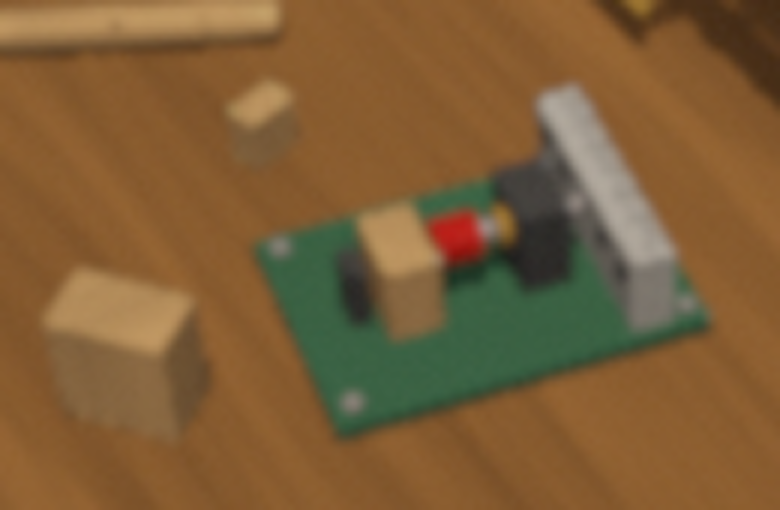

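View pics/traycrop.png

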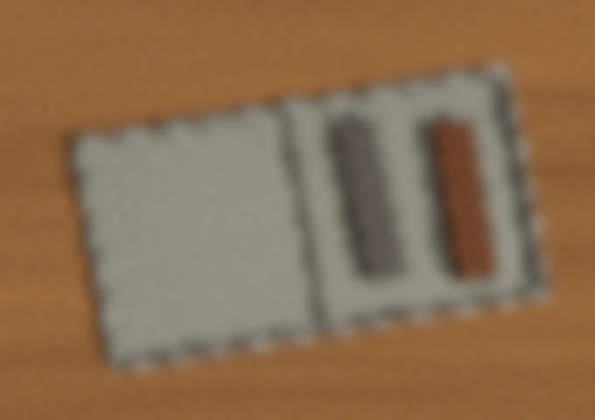

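The block meant is the tan one between the red knob and the dark lug, top crop (277,250) and side crop (400,270). The loose big one (240,443) and the small one (70,250) are decoys of other sizes. Next I'll measure it.

```bash
cat >> h.py <<'E'
def rayplane(d,px,z):
    px=np.atleast_2d(px).astype(float); f=192/np.tan(np.radians(d['fov_y'])/2)
    v=np.c_[(px[:,0]-d['cx'])/f,-(px[:,1]-d['cy'])/f,-np.ones(len(px))]
    v=R.from_quat(d['orientation']).apply(v); p=d['position']
    return p+v*((z-p[2])/v[:,2])[:,None]
def proj(d,P):
    f=192/np.tan(np.radians(d['fov_y'])/2)
    c=R.from_quat(d['orientation']).inv().apply(np.atleast_2d(P)-d['position'])
    return np.c_[d['cx']-f*c[:,0]/c[:,2], d['cy']+f*c[:,1]/c[:,2]]
def mask(d,roi,lo,hi):
    h=cv2.cvtColor(d['color'],cv2.COLOR_RGB2HSV); m=cv2.inRange(h,lo,hi); k=np.zeros_like(m); x0,y0,x1,y1=roi; k[y0:y1,x0:x1]=m[y0:y1,x0:x1]
    return k
def biggest(m):
    c,_=cv2.findContours(m,cv2.RETR_EXTERNAL,cv2.CHAIN_APPROX_NONE); return max(c,key=cv2.contourArea)[:,0,:]
def rect(d,pts,z):
    w=rayplane(d,pts,z)[:,:2]; return cv2.minAreaRect((w*1000).astype(np.float32))
E
python3 - <<'E'
from h import *
roi={'top0':dict(fix=(170,155,225,222),tray=(265,185,342,236),blk=(185,192,206,207)),'side0':dict(fix=(185,128,265,190),tray=(225,222,328,310),blk=(203,147,222,173))}
for n in('top0','side0'):
    d=load(n); r=roi[n]; h=cv2.cvtColor(d['color'],cv2.COLOR_RGB2HSV)
    g=mask(d,r['fix'],(40,60,30),(90,255,255)); print(n,'green',rect(d,biggest(g),.012), cv2.boxPoints(cv2.minAreaRect(biggest(g))).round().tolist())
    t=mask(d,r['tray'],(25,0,20),(150,70,255)); t=cv2.morphologyEx(t,cv2.MORPH_CLOSE,np.ones((5,5))); print('tray',rect(d,biggest(t),.025))
    b=mask(d,r['blk'],(8,60,140),(25,160,255)); c=biggest(b); print('blk',rect(d,c,.062),cv2.contourArea(c),c.min(0),c.max(0))
    k=mask(d,r['fix'],(0,180,60),(6,255,255))|mask(d,r['fix'],(174,180,60),(180,255,255)); c=biggest(k); print('knob',rect(d,c,.055),c.mean(0))
    vis=[cv2.resize(x[r['fix'][1]:r['fix'][3],r['fix'][0]:r['fix'][2]],(0,0),fx=4,fy=4,interpolation=0) for x in (g,b,k)]
    cv2.imwrite(f'pics/m_{n}.png',np.hstack(vis))
d=load('top0');print(d['color'][199,195],cv2.cvtColor(d['color'],cv2.COLOR_RGB2HSV)[197:202,195])
E
```

```text
top0 green ((582.5263671875, 185.553955078125), (144.7623291015625, 161.16488647460938), 79.53855895996094) [[174.0, 211.0], [182.0, 170.0], [218.0, 177.0], [211.0, 218.0]]
tray ((515.9752807617188, -229.8072509765625), (119.10803985595703, 234.6583251953125), 9.938321113586426)
blk ((561.08544921875, 185.05284118652344), (49.13679885864258, 34.143531799316406), 78.3720703125) 92.0 [189 194] [201 204]
knob ((590.3914184570312, 183.88360595703125), (19.40089988708496, 16.615942001342773), 75.63716888427734) [195.5    191.4375]
side0 green ((601.0267944335938, 179.16754150390625), (150.72718811035156, 206.29542541503906), 78.8887710571289) [[187.0, 156.0], [253.0, 136.0], [263.0, 169.0], [197.0, 189.0]]
tray ((509.5388488769531, -236.6961212158203), (131.01760864257812, 244.264404296875), 9.662653923034668)
blk ((557.9776000976562, 185.51791381835938), (55.26250076293945, 32.1053581237793), 83.94380950927734) 105.0 [205 149] [218 161]
knob ((587.6026611328125, 177.28346252441406), (32.059532165527344, 21.993104934692383), 59.53911209106445) [220.81818182 154.18181818]
[193 154 104] [[ 17 120 187]
 [ 17 116 193]
 [ 17 118 193]
 [ 17 114 194]
 [ 18 112 194]]
```

View pics/m_top0.png

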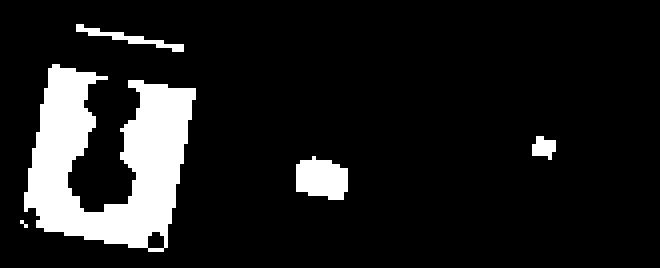

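View pics/m_side0.png

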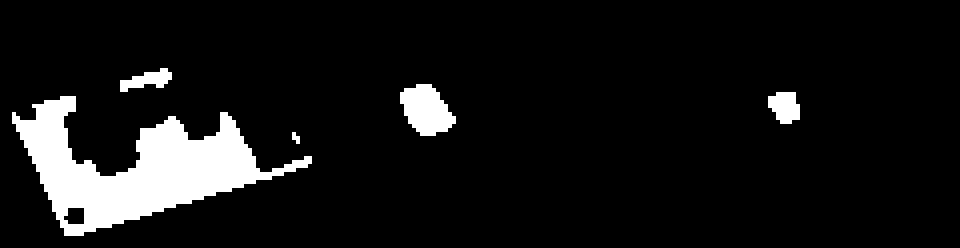

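```bash
cat >> h.py <<'E'
def up(d,roi,k=8):
    x0,y0,x1,y1=roi; return cv2.resize(d['color'][y0:y1,x0:x1],None,fx=k,fy=k,interpolation=cv2.INTER_CUBIC)
def uppts(c,roi,k=8): return (np.asarray(c,float)+.5)/k-.5+np.array(roi[:2])
E
python3 - <<'E'
from h import *
roi={'top0':dict(fix=(170,155,225,222),tray=(262,182,345,238),blk=(183,188,207,210)),'side0':dict(fix=(183,126,268,192),tray=(222,219,331,313),blk=(200,145,225,175))}
out=[]
for n in('top0','side0'):
    d=load(n)
    for nm,z in (('tray',.025),('fix',.012),('blk',.062)):
        r=roi[n][nm]; u=up(d,r); h=cv2.cvtColor(u,cv2.COLOR_RGB2HSV)
        if nm=='tray': m=cv2.inRange(h,(0,0,0),(180,90,255)); m=cv2.morphologyEx(m,cv2.MORPH_CLOSE,np.ones((25,25)))
        if nm=='fix': m=cv2.inRange(h,(40,60,0),(95,255,255))
        if nm=='blk': m=cv2.inRange(h,(12,70,150 if n=='top0' else 165),(26,150,255)); m=cv2.morphologyEx(m,cv2.MORPH_OPEN,np.ones((9,9)))
        if nm=='fix':
            c,_=cv2.findContours(m,0,1); c=np.vstack([x for x in c if cv2.contourArea(x)>300])[:,0]
        else: c=biggest(m)
        rr=rect(d,uppts(c,r),z); print(n,nm,[np.round(x,1) for x in rr])
        if nm!='tray': print(np.round(cv2.boxPoints(rr),0).tolist())
        v=u[:,:,::-1].copy(); cv2.drawContours(v,[c[:,None].astype(int)],-1,(255,0,255),1) if nm!='fix' else v.__setitem__((m==0),v[m==0]//2)
        cv2.imwrite(f'pics/u_{n}_{nm}.png',cv2.resize(v,None,fx=.85,fy=.85) if v.shape[1]>800 else v)
E
python3 - <<'E'
import cv2,numpy as np
L=[cv2.imread(f'pics/u_{n}_{o}.png') for n in('top0','side0') for o in('tray','blk')]
L=[cv2.resize(x,(390,290)) for x in L]
cv2.imwrite('pics/u.png',np.vstack([np.hstack(L[:2]),np.hstack(L[2:])]))
E
```

```text
top0 tray [array([ 514.8, -231.7]), array([135. , 250.3]), np.float64(9.5)]
top0 fix [array([603.2, 181.7]), array([145.2, 203.9]), np.float64(79.2)]
[[489.0, 130.0], [690.0, 91.0], [717.0, 234.0], [517.0, 272.0]]
top0 blk [array([560.1, 185.6]), array([49. , 32.2]), np.float64(79.4)]
[[540.0, 164.0], [571.0, 159.0], [580.0, 207.0], [549.0, 213.0]]
side0 tray [array([ 510.2, -236.5]), array([140.8, 255.7]), np.float64(9.0)]
side0 fix [array([600.9, 179.7]), array([152. , 206.9]), np.float64(79.2)]
[[485.0, 124.0], [688.0, 86.0], [717.0, 235.0], [514.0, 274.0]]
side0 blk [array([559.2, 185.9]), array([46.1, 28.9]), np.float64(79.1)]
[[541.0, 166.0], [569.0, 161.0], [578.0, 206.0], [549.0, 211.0]]
```

View pics/u.png

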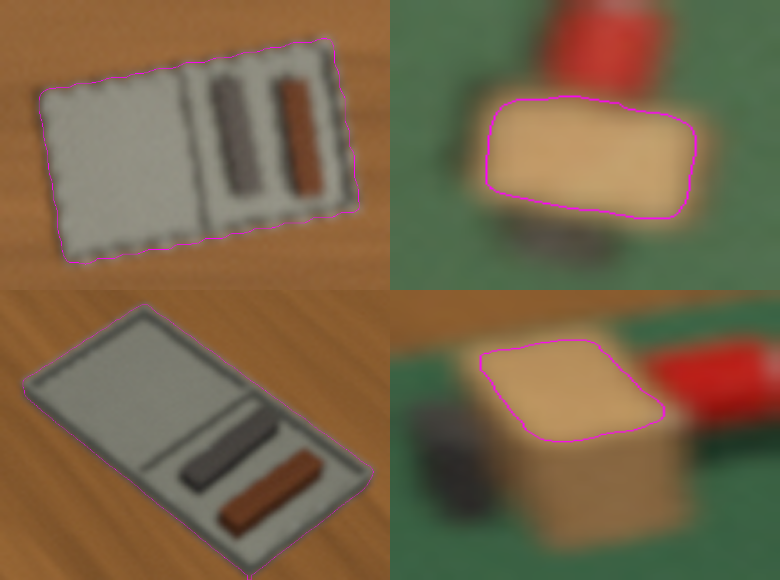

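View pics/u_top0_fix.png

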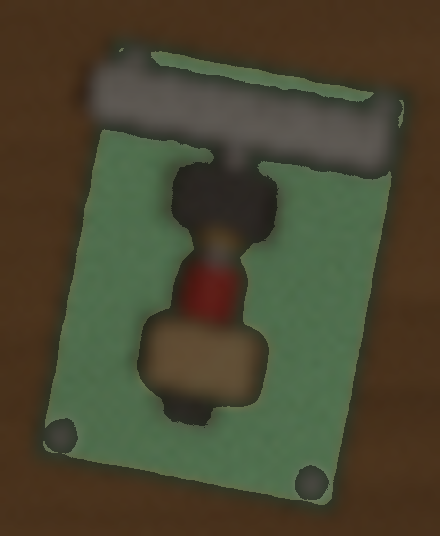

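View pics/u_side0_fix.png

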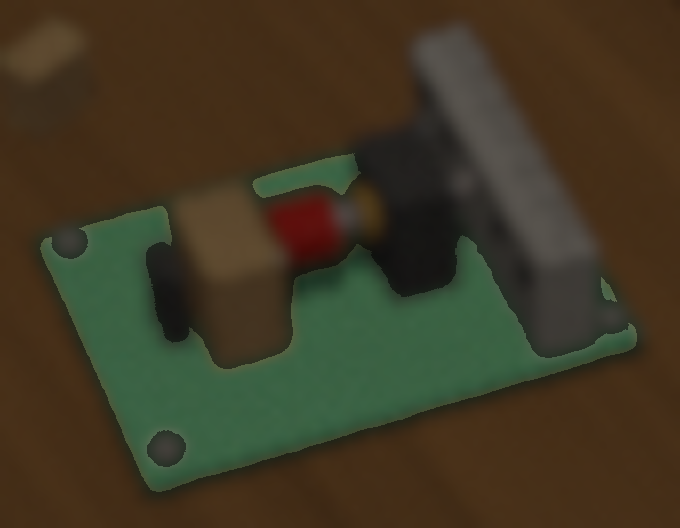

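Both views agree on the following:
- **Block:** top at about (560,186), yaw about -10.8°, footprint 48x30.
- **Fixture:** origin at about (607,180).
- **Tray:** centre at about (514,-232), yaw 9.3°, so the empty half is at about (504,-173).

I'm moving over the block now.

arm_command(
  deltas=[
    {"dx": 25,"dy": -32,"turn": 1},
    {"dx": 50,"dy": -65,"turn": 2},
    {"dx": 75,"dy": -98,"turn": 3},
    {"dx": 100,"dy": -130,"turn": 4},
    {"dx": 125,"dy": -163,"turn": 5},
    {"dx": 150,"dy": -195,"turn": 6},
    {"dx": 175,"dy": -228,"turn": 7},
    {"dx": 200,"dy": -261,"turn": 7.5},
    {"dx": 225,"dy": -293,"turn": 7.5},
    {"dx": 250,"dy": -326,"turn": 7.5},
  ],
  jaw=80,
  squeeze=15,
)

```text
$.deltas[0]: bad value
```

arm_command(
  deltas=[
    {"dx": 25,"dy": -32,"dz": 0},
    {"dx": 50,"dy": -65,"dz": -15},
    {"dx": 75,"dy": -98,"dz": -35},
    {"dx": 90,"dy": -118,"dz": -55},
    {"dx": 98,"dy": -129,"dz": -75},
    {"dx": 98,"dy": -129,"dz": -90},
    {"dx": 98,"dy": -129,"dz": -100},
    {"dx": 98,"dy": -129,"dz": -100},
    {"dx": 98,"dy": -129,"dz": -100},
    {"dx": 98,"dy": -129,"dz": -100},
  ],
)

```text
$.deltas[0]: bad value
```

```bash
python3 - <<'E'
from h import *
s=manip.get_state(); print(s['tcp_pos'],s['time_s'],s['width'],np.degrees(np.arctan2(*R.from_quat(s['tcp_rot']).apply([0,1,0])[[1,0]])))
for n,r in (('top',(150,140,250,230)),('side',(165,95,285,205))):
    d=grab(n,n+'1'); u=up(d,r,5)[:,:,::-1]; cv2.imwrite(f'pics/{n}1c.png',u)
E
```

```text
[0.21152266 0.64085045 0.23999966] 0.1 0.09304365699348761 71.73429724831207
```

View pics/side1c.png

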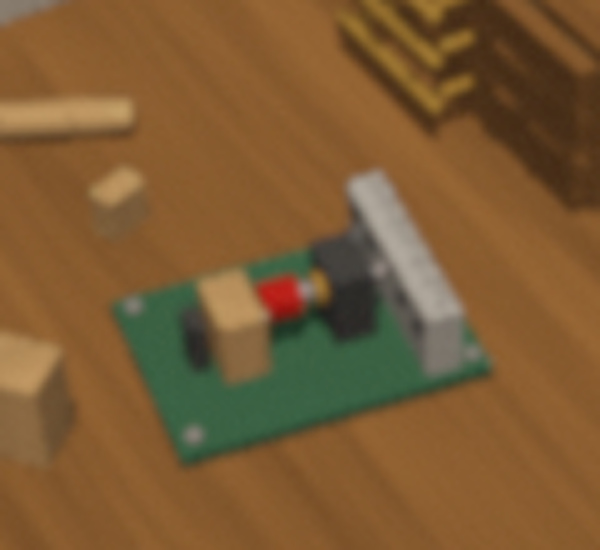

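View pics/top1c.png

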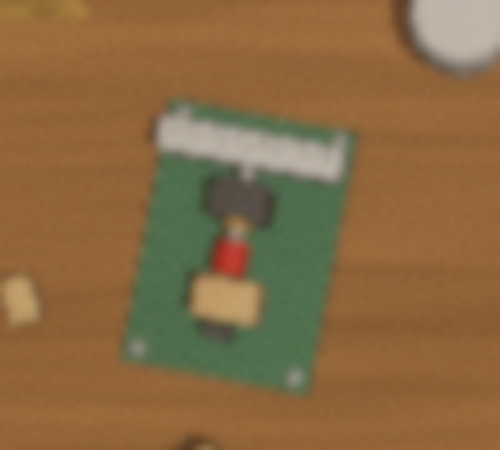

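The move was refused, probably because every row needs all four numbers. The pictures show the scene unchanged, so I'll resend with full rows.

arm_command(
  deltas=[
    {"dx": 25,"dy": -32,"dz": 0,"turn": 1},
    {"dx": 50,"dy": -65,"dz": 0,"turn": 2},
    {"dx": 75,"dy": -98,"dz": 0,"turn": 3},
    {"dx": 100,"dy": -130,"dz": 0,"turn": 4},
    {"dx": 125,"dy": -163,"dz": 0,"turn": 5},
    {"dx": 150,"dy": -195,"dz": 0,"turn": 6},
    {"dx": 175,"dy": -228,"dz": 0,"turn": 7},
    {"dx": 200,"dy": -261,"dz": 0,"turn": 7.5},
    {"dx": 225,"dy": -293,"dz": 0,"turn": 7.5},
    {"dx": 250,"dy": -326,"dz": 0,"turn": 7.5},
  ],
  jaw=80,
  squeeze=15,
)

```text
time_s: 1.03
tcp_pos: [0.4623, 0.3132, 0.2407]
tcp_rot: [0.094, 0.996, 0.0, 0.0]
wrist_force: [0.1, -0.3, -0.1]
width: 0.0803
```

arm_command(
  deltas=[
    {"dx": 25,"dy": -32,"dz": 0,"turn": 0},
    {"dx": 50,"dy": -65,"dz": -15,"turn": 0},
    {"dx": 75,"dy": -98,"dz": -35,"turn": 0},
    {"dx": 90,"dy": -118,"dz": -55,"turn": 0},
    {"dx": 98,"dy": -129,"dz": -75,"turn": 0},
    {"dx": 98,"dy": -129,"dz": -90,"turn": 0},
    {"dx": 98,"dy": -129,"dz": -100,"turn": 0},
    {"dx": 98,"dy": -129,"dz": -100,"turn": 0},
  ],
)

```text
time_s: 1.7
tcp_pos: [0.5587, 0.1857, 0.1384]
tcp_rot: [0.094, 0.996, -0.001, -0.001]
wrist_force: [-0.4, 0.4, 0.3]
width: 0.0798
```

```bash
python3 - <<'E'
from h import *
s=manip.get_state(); print(s['tcp_pos'],s['time_s'],s['width'],np.degrees(np.arctan2(*R.from_quat(s['tcp_rot']).apply([0,1,0])[[1,0]])))
for n,r in (('side',(165,95,285,205)),):
    d=grab(n,n+'2'); u=up(d,r,5)[:,:,::-1]; cv2.imwrite(f'pics/{n}2c.png',u)
E
```

```text
[0.55874349 0.18573688 0.138358  ] 1.7 0.0797693860041057 79.21820349642749
```

View pics/side2c.png

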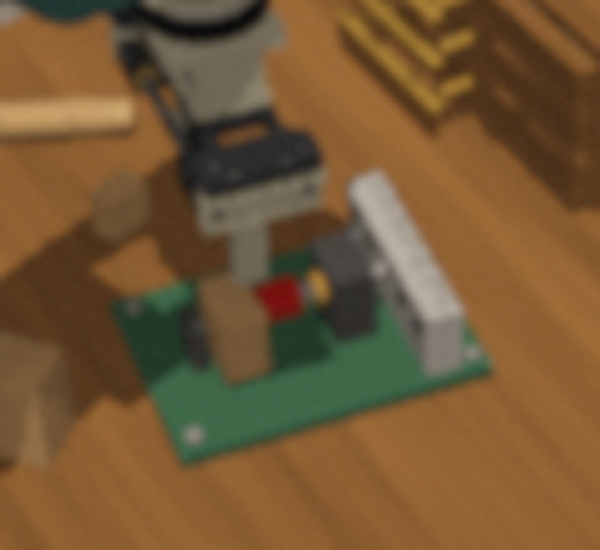

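The view shows the near finger with its tip at crop (248,280), above and beyond the block. I'll check that against the projected tip positions.

```bash
python3 - <<'E'
from h import *
d=load('side2'); c=np.array([.5587,.1857,.1164]); a=np.array([np.cos(np.radians(79.2)),np.sin(np.radians(79.2)),0])
for P in (c-a*.048,c+a*.048,c-a*.04): print(((proj(d,P)-[165,95])*5).round())
E
```

```text
[[250. 286.]]
[[199. 186.]]
[[246. 277.]]
```

The projection agrees with the picture. Next: descend and close.

arm_command(
  deltas=[
    {"dx": 0.5,"dy": 0,"dz": -20,"turn": 0},
    {"dx": 0.5,"dy": 0,"dz": -40,"turn": 0},
    {"dx": 0.5,"dy": 0,"dz": -60,"turn": 0},
    {"dx": 0.5,"dy": 0,"dz": -80,"turn": 0},
    {"dx": 0.5,"dy": 0,"dz": -90,"turn": 0},
    {"dx": 0.5,"dy": 0,"dz": -97,"turn": 0},
    {"dx": 0.5,"dy": 0,"dz": -97,"turn": 0},
    {"dx": 0.5,"dy": 0,"dz": -97,"turn": 0},
  ],
)

```text
time_s: 2.42
tcp_pos: [0.5605, 0.1863, 0.0447]
tcp_rot: [0.094, 0.996, 0.0, 0.0]
wrist_force: [0.4, 0.1, 0.7]
width: 0.0801
```

arm_command(
  deltas=[
    {"dx": 0,"dy": 0,"dz": 0,"turn": 0},
    {"dx": 0,"dy": 0,"dz": 0,"turn": 0},
    {"dx": 0,"dy": 0,"dz": 0,"turn": 0},
    {"dx": 0,"dy": 0,"dz": 0,"turn": 0},
    {"dx": 0,"dy": 0,"dz": 0,"turn": 0},
    {"dx": 0,"dy": 0,"dz": 0,"turn": 0},
  ],
  jaw=40,
  squeeze=15,
)

```text
time_s: 2.92
tcp_pos: [0.5602, 0.186, 0.0439]
tcp_rot: [0.094, 0.996, 0.0, 0.0]
wrist_force: [-0.3, -0.1, 2.2]
width: 0.0482
```

Width is 48 mm, so the block is gripped. I'll lift it straight up.

arm_command(
  deltas=[
    {"dx": 0,"dy": 0,"dz": 4,"turn": 0},
    {"dx": 0,"dy": 0,"dz": 12,"turn": 0},
    {"dx": 0,"dy": 0,"dz": 25,"turn": 0},
    {"dx": 0,"dy": 0,"dz": 40,"turn": 0},
    {"dx": 0,"dy": 0,"dz": 60,"turn": 0},
    {"dx": 0,"dy": 0,"dz": 80,"turn": 0},
    {"dx": 0,"dy": 0,"dz": 95,"turn": 0},
    {"dx": 0,"dy": 0,"dz": 105,"turn": 0},
    {"dx": 0,"dy": 0,"dz": 105,"turn": 0},
  ],
)

```text
time_s: 3.67
tcp_pos: [0.5609, 0.1862, 0.1519]
tcp_rot: [0.094, 0.996, 0.001, 0.002]
wrist_force: [-0.4, 0.0, -0.1]
width: 0.0483
```

```bash
python3 - <<'E'
from h import *
for n,r in (('side',(165,75,285,200)),):
    d=grab(n,n+'3'); u=up(d,r,4)[:,:,::-1]; cv2.imwrite(f'pics/{n}3c.png',u)
E
```

```text
(no output)
```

View pics/side3c.png

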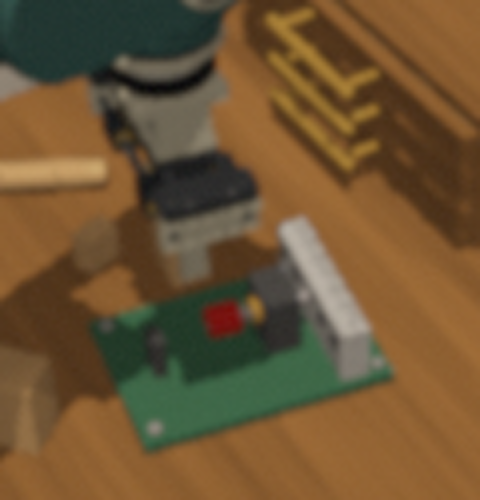

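```bash
python3 - <<'E'
from h import *
d=load('side3'); c=np.array([.5606,.186,0]); th=np.radians(-10.8); X=np.array([np.cos(th),np.sin(th),0]);Y=np.array([-X[1],X[0],0])
v=d['color'][75:200,165:285,::-1]; k=6; u=cv2.resize(v,None,fx=k,fy=k,interpolation=cv2.INTER_CUBIC)[200:600]
u=cv2.convertScaleAbs(u,alpha=1.6,beta=10)
w=u.copy()
for z in (.120,.170):
    q=np.array([proj(d,c+X*i*.015+Y*j*.024+[0,0,z])[0] for i,j in((-1,-1),(1,-1),(1,1),(-1,1))])
    cv2.polylines(w,[(((q-[165,75]+.5)*k)-[0,200]).astype(int)],True,(255,0,255),1)
cv2.imwrite('pics/side3d.png',np.hstack([u[:, :400],w[:,:400]]))
E
```

```text
(no output)
```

View pics/side3d.png

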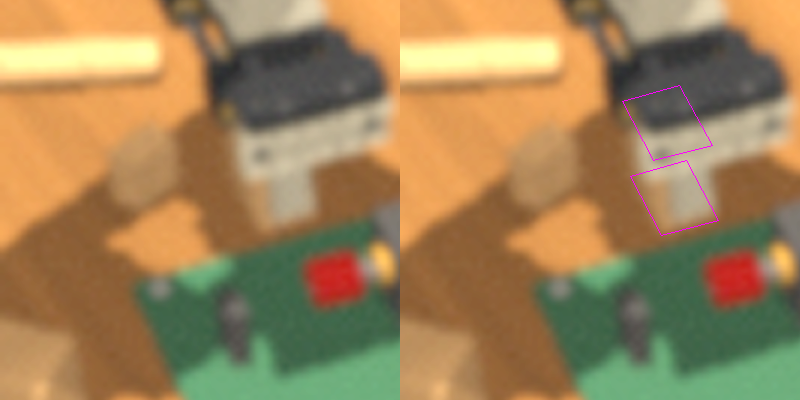

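The block is in the fingers: tan is visible beside the finger at (255,200). The lug is free at (235,325) and the knob is still seated. Carrying the block to the tray.

arm_command(
  deltas=[
    {"dx": -2,"dy": -15,"dz": 5,"turn": 1},
    {"dx": -6,"dy": -42,"dz": 5,"turn": 2},
    {"dx": -12,"dy": -75,"dz": 5,"turn": 4},
    {"dx": -17,"dy": -108,"dz": 5,"turn": 6},
    {"dx": -22,"dy": -141,"dz": 5,"turn": 8},
    {"dx": -27,"dy": -174,"dz": 5,"turn": 10},
    {"dx": -32,"dy": -207,"dz": 5,"turn": 12},
    {"dx": -37,"dy": -240,"dz": 5,"turn": 14},
    {"dx": -42,"dy": -273,"dz": 5,"turn": 16},
    {"dx": -47,"dy": -306,"dz": 5,"turn": 18},
  ],
)

```text
time_s: 4.55
tcp_pos: [0.5121, -0.1214, 0.1526]
tcp_rot: [-0.064, 0.998, 0.0, -0.001]
wrist_force: [0.4, 0.8, -0.5]
width: 0.0477
```

arm_command(
  deltas=[
    {"dx": -5,"dy": -30,"dz": 0,"turn": 1},
    {"dx": -8,"dy": -46,"dz": 0,"turn": 2},
    {"dx": -9,"dy": -53,"dz": 0,"turn": 2},
    {"dx": -9,"dy": -53,"dz": -15,"turn": 2},
    {"dx": -9,"dy": -53,"dz": -35,"turn": 2},
    {"dx": -9,"dy": -53,"dz": -50,"turn": 2},
    {"dx": -9,"dy": -53,"dz": -60,"turn": 2},
    {"dx": -9,"dy": -53,"dz": -60,"turn": 2},
    {"dx": -9,"dy": -53,"dz": -60,"turn": 2},
  ],
)

```text
time_s: 5.3
tcp_pos: [0.504, -0.1725, 0.0934]
tcp_rot: [-0.081, 0.997, 0.0, -0.0]
wrist_force: [0.1, 1.1, -0.5]
width: 0.0482
```

```bash
python3 - <<'E'
from h import *
s=manip.get_state(); print(s['tcp_pos'],s['width'],np.degrees(np.arctan2(*R.from_quat(s['tcp_rot']).apply([0,1,0])[[1,0]])))
d=grab('side','side4'); cv2.imwrite('pics/side4c.png',up(d,(215,150,345,320),3)[:,:,::-1])
d=grab('top','top4'); cv2.imwrite('pics/top4c.png',up(d,(165,150,350,260),4)[:,:,::-1])
E
```

```text
[ 0.50403667 -0.17251922  0.09342589] 0.048204538644800086 99.2470371806418
```

View pics/side4c.png

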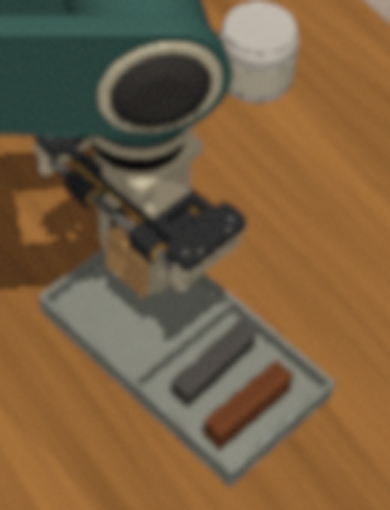

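View pics/top4c.png

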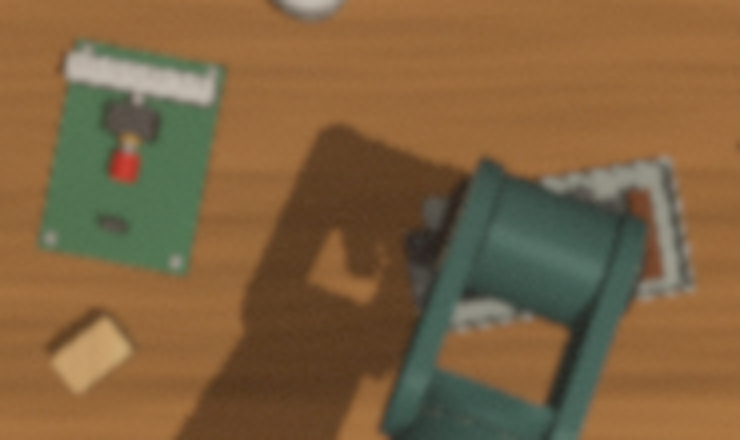

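The block is held upright over the empty half, and the tray walls are clear of it. Lowering.

arm_command(
  deltas=[
    {"dx": 0,"dy": 0,"dz": -12,"turn": 0},
    {"dx": 0,"dy": 0,"dz": -26,"turn": 0},
    {"dx": 0,"dy": 0,"dz": -38,"turn": 0},
    {"dx": 0,"dy": 0,"dz": -47,"turn": 0},
    {"dx": 0,"dy": 0,"dz": -52,"turn": 0},
    {"dx": 0,"dy": 0,"dz": -55,"turn": 0},
    {"dx": 0,"dy": 0,"dz": -56,"turn": 0},
    {"dx": 0,"dy": 0,"dz": -57,"turn": 0},
    {"dx": 0,"dy": 0,"dz": -57.5,"turn": 0},
    {"dx": 0,"dy": 0,"dz": -57.5,"turn": 0},
  ],
)

```text
time_s: 6.23
tcp_pos: [0.5043, -0.1731, 0.0365]
tcp_rot: [-0.081, 0.997, -0.0, 0.0]
wrist_force: [-0.1, 0.2, 0.1]
width: 0.0482
```

```bash
python3 - <<'E'
from h import *
roi=(170,155,225,222); d=load('top4')
u=up(d,roi); h=cv2.cvtColor(u,cv2.COLOR_RGB2HSV)
m=cv2.inRange(h,(0,150,60),(6,255,255))|cv2.inRange(h,(174,150,60),(180,255,255)); c=biggest(m)
for z in (.055,.059): print('knob',rect(d,uppts(c,roi),z))
p=uppts(c,roi); print(p.min(0),p.max(0),rayplane(d,p.mean(0),.055))
g=cv2.inRange(h,(40,60,0),(95,255,255)); cs,_=cv2.findContours(g,cv2.RETR_CCOMP,cv2.CHAIN_APPROX_NONE)
for x in cs:
    if cv2.contourArea(x)>300: print(cv2.contourArea(x),[np.round(q,1) for q in rect(d,uppts(x[:,0],roi),.052)])
allp=np.vstack([x[:,0] for x in cs if cv2.contourArea(x)>300]); print([np.round(q,1) for q in rect(d,uppts(allp,roi),.012)])
a=cv2.inRange(h,(0,0,120),(180,50,255)); c=biggest(a); print('bar',[np.round(q,1) for q in rect(d,uppts(c,roi),.064)])
E
```

```text
knob ((591.2321166992188, 183.4375762939453), (23.697412490844727, 23.65518569946289), 75.62919616699219)
knob ((590.9815673828125, 182.96609497070312), (23.641176223754883, 23.599016189575195), 75.62902069091797)
[192.4375 187.6875] [198.9375 194.4375] [[0.59147168 0.18336747 0.055     ]]
81597.0 [array([582.3, 180.5]), array([142. , 163.1]), np.float64(79.4)]
1013.5 [array([500.6, 135.1]), array([17.1, 17.1]), np.float64(89.7)]
1236.5 [array([535.1, 193.9]), array([25.3, 14.7]), np.float64(71.3)]
2558.5 [array([694.7, 159. ]), array([108.5,   7.3]), np.float64(79.1)]
[array([603.1, 181.7]), array([145.6, 204. ]), np.float64(79.1)]
bar [array([673.4, 166.1]), array([146. ,  48.9]), np.float64(79.2)]
```

arm_command(
  deltas=[
    {"dx": 0,"dy": 0,"dz": -0.5,"turn": 0},
    {"dx": 0,"dy": 0,"dz": -1,"turn": 0},
    {"dx": 0,"dy": 0,"dz": -1,"turn": 0},
    {"dx": 0,"dy": 0,"dz": -1,"turn": 0},
  ],
)

```text
time_s: 6.57
tcp_pos: [0.5043, -0.1731, 0.0359]
tcp_rot: [-0.08, 0.997, -0.0, 0.0]
wrist_force: [-1.7, 1.1, 5.4]
width: 0.0481
```

It has contact at 5.4 N. Opening gently, then rising.

arm_command(
  deltas=[
    {"dx": 0,"dy": 0,"dz": 0.5,"turn": 0},
    {"dx": 0,"dy": 0,"dz": 0.5,"turn": 0},
    {"dx": 0,"dy": 0,"dz": 0.5,"turn": 0},
    {"dx": 0,"dy": 0,"dz": 0.5,"turn": 0},
    {"dx": 0,"dy": 0,"dz": 0.5,"turn": 0},
  ],
  jaw=63,
)

```text
time_s: 6.98
tcp_pos: [0.5041, -0.173, 0.0356]
tcp_rot: [-0.081, 0.997, 0.0, -0.0]
wrist_force: [-0.4, 0.2, 0.2]
width: 0.0626
```

arm_command(
  deltas=[
    {"dx": 0,"dy": 0,"dz": 5,"turn": 0},
    {"dx": 0,"dy": 0,"dz": 15,"turn": 0},
    {"dx": 0,"dy": 0,"dz": 30,"turn": 0},
    {"dx": 0,"dy": 0,"dz": 50,"turn": 0},
    {"dx": 0,"dy": 0,"dz": 75,"turn": 0},
    {"dx": 0,"dy": 0,"dz": 100,"turn": 0},
    {"dx": 0,"dy": 0,"dz": 120,"turn": 0},
    {"dx": 0,"dy": 0,"dz": 120,"turn": 0},
  ],
)

```text
time_s: 7.65
tcp_pos: [0.5054, -0.1735, 0.1612]
tcp_rot: [-0.081, 0.997, -0.001, 0.003]
wrist_force: [1.4, 0.2, 0.5]
width: 0.0629
```

```bash
python3 - <<'E'
from h import *
d=grab('side','side5'); cv2.imwrite('pics/side5c.png',up(d,(215,150,345,320),3)[:,:,::-1])
E
```

```text
(no output)
```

View pics/side5c.png

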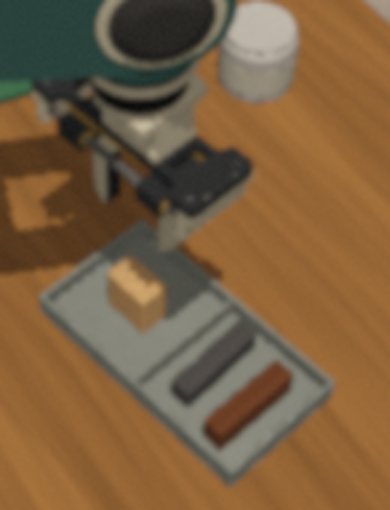

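The block stands upright at crop (137,290), well inside the empty half. In top4, the lug and knob give a fixture origin of about (607.6,180.0) and a knob centre of about (591,183). Returning over the knob.

arm_command(
  deltas=[
    {"dx": 4,"dy": 16,"dz": 0,"turn": -1},
    {"dx": 11,"dy": 46,"dz": 0,"turn": -3},
    {"dx": 19,"dy": 80,"dz": 0,"turn": -5},
    {"dx": 28,"dy": 114,"dz": 0,"turn": -7},
    {"dx": 36,"dy": 148,"dz": 0,"turn": -9},
    {"dx": 44,"dy": 182,"dz": 0,"turn": -11},
    {"dx": 53,"dy": 216,"dz": 0,"turn": -13},
    {"dx": 61,"dy": 250,"dz": 0,"turn": -15},
    {"dx": 69,"dy": 284,"dz": 0,"turn": -17},
    {"dx": 77,"dy": 316,"dz": 0,"turn": -19},
  ],
  jaw=70,
)

```text
time_s: 8.53
tcp_pos: [0.5808, 0.1449, 0.1549]
tcp_rot: [0.086, 0.996, -0.0, -0.0]
wrist_force: [0.0, 0.3, 0.9]
width: 0.0698
```

arm_command(
  deltas=[
    {"dx": 6,"dy": 25,"dz": 0,"turn": -1},
    {"dx": 9,"dy": 37,"dz": 0,"turn": -1},
    {"dx": 10,"dy": 40,"dz": -6,"turn": -1},
    {"dx": 10,"dy": 40,"dz": -18,"turn": -1},
    {"dx": 10,"dy": 40,"dz": -30,"turn": -1},
    {"dx": 10,"dy": 40,"dz": -30,"turn": -1},
    {"dx": 10,"dy": 40,"dz": -30,"turn": -1},
  ],
)

```text
time_s: 9.12
tcp_pos: [0.5905, 0.1817, 0.1243]
tcp_rot: [0.094, 0.996, -0.0, -0.001]
wrist_force: [0.7, -0.3, 0.4]
width: 0.0699
```

```bash
python3 - <<'E'
from h import *
s=manip.get_state(); print(s['tcp_pos'],np.degrees(np.arctan2(*R.from_quat(s['tcp_rot']).apply([0,1,0])[[1,0]])))
d=grab('side','side6'); cv2.imwrite('pics/side6c.png',up(d,(175,90,275,195),5)[:,:,::-1])
# tray check: block upright
d=grab('top','top6'); cv2.imwrite('pics/top6c.png',up(d,(260,180,345,240),6)[:,:,::-1])
E
```

```text
[0.59046616 0.18169973 0.12428939] 79.17294120372574
```

View pics/side6c.png

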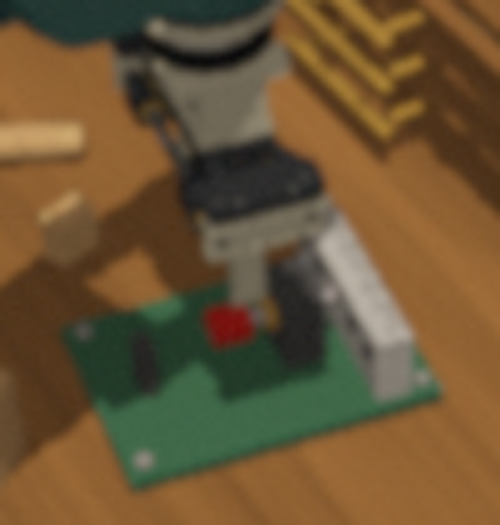

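View pics/top6c.png

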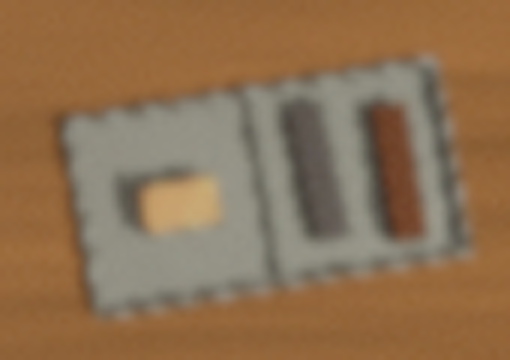

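The block stands in the middle of the empty half, top crop (180,203). The finger tips are above the knob, between the lug and the housing. Descending to z 49.

arm_command(
  deltas=[
    {"dx": 0,"dy": 0.5,"dz": -15,"turn": 0},
    {"dx": 0,"dy": 0.5,"dz": -32,"turn": 0},
    {"dx": 0,"dy": 0.5,"dz": -48,"turn": 0},
    {"dx": 0,"dy": 0.5,"dz": -62,"turn": 0},
    {"dx": 0,"dy": 0.5,"dz": -71,"turn": 0},
    {"dx": 0,"dy": 0.5,"dz": -76,"turn": 0},
    {"dx": 0,"dy": 0.5,"dz": -76,"turn": 0},
    {"dx": 0,"dy": 0.5,"dz": -76,"turn": 0},
  ],
)

```text
time_s: 9.88
tcp_pos: [0.5913, 0.1835, 0.05]
tcp_rot: [0.094, 0.996, 0.0, 0.0]
wrist_force: [-0.0, 0.3, -0.6]
width: 0.0705
```

arm_command(
  deltas=[
    {"dx": 0,"dy": 0,"dz": 0,"turn": 0},
    {"dx": 0,"dy": 0,"dz": 0,"turn": 0},
    {"dx": 0,"dy": 0,"dz": 0,"turn": 0},
    {"dx": 0,"dy": 0,"dz": 0,"turn": 0},
    {"dx": 0,"dy": 0,"dz": 0,"turn": 0},
    {"dx": 0,"dy": 0,"dz": 0,"turn": 0},
    {"dx": 0,"dy": 0,"dz": 0,"turn": 0},
    {"dx": 0,"dy": 0,"dz": 0,"turn": 0},
  ],
  jaw=15,
  squeeze=40,
)

```text
time_s: 10.55
tcp_pos: [0.5912, 0.1846, 0.0497]
tcp_rot: [0.094, 0.996, 0.001, 0.0]
wrist_force: [2.6, 8.7, -1.0]
width: 0.0253
```

Gripped at 25.3 mm. The 8.7 N side force says the knob axis lies a bit further +y, so I'll relieve that, then pull along fixture -x (per mm: dx -0.982, dy +0.187).

arm_command(
  deltas=[
    {"dx": 0.2,"dy": 0.7,"dz": 0,"turn": 0},
    {"dx": 0.3,"dy": 1.4,"dz": 0,"turn": 0},
    {"dx": 0.3,"dy": 1.4,"dz": 0,"turn": 0},
    {"dx": 0.3,"dy": 1.4,"dz": 0,"turn": 0},
    {"dx": 0.3,"dy": 1.4,"dz": 0,"turn": 0},
  ],
)

```text
time_s: 10.97
tcp_pos: [0.5913, 0.1847, 0.0497]
tcp_rot: [0.094, 0.996, -0.0, -0.0]
wrist_force: [-3.2, -2.0, 3.0]
width: 0.0251
```

arm_command(
  deltas=[
    {"dx": -1,"dy": 0.2,"dz": 0,"turn": 0},
    {"dx": -2,"dy": 0.4,"dz": 0,"turn": 0},
    {"dx": -4,"dy": 0.8,"dz": 0,"turn": 0},
    {"dx": -6,"dy": 1.1,"dz": 0,"turn": 0},
    {"dx": -8,"dy": 1.5,"dz": 0,"turn": 0},
    {"dx": -10,"dy": 1.9,"dz": 0,"turn": 0},
    {"dx": -12,"dy": 2.3,"dz": 0,"turn": 0},
    {"dx": -12,"dy": 2.3,"dz": 0,"turn": 0},
    {"dx": -12,"dy": 2.3,"dz": 0,"turn": 0},
  ],
)

```text
time_s: 11.72
tcp_pos: [0.5795, 0.187, 0.0497]
tcp_rot: [0.094, 0.996, -0.0, 0.0]
wrist_force: [3.9, -4.7, -0.8]
width: 0.0251
```

The spring is pulling at about 5 N with 12 mm of travel, and the grip holds. Continuing.

arm_command(
  deltas=[
    {"dx": -2,"dy": 0.3,"dz": 0,"turn": 0},
    {"dx": -4,"dy": 0.6,"dz": 0,"turn": 0},
    {"dx": -6,"dy": 0.9,"dz": 0,"turn": 0},
    {"dx": -7.5,"dy": 1.2,"dz": 0,"turn": 0},
    {"dx": -8.5,"dy": 1.4,"dz": 0,"turn": 0},
    {"dx": -8.5,"dy": 1.4,"dz": 0,"turn": 0},
    {"dx": -8.5,"dy": 1.4,"dz": 0,"turn": 0},
  ],
)

```text
time_s: 12.3
tcp_pos: [0.5712, 0.1886, 0.0497]
tcp_rot: [0.094, 0.996, 0.0, 0.001]
wrist_force: [7.7, -2.0, -1.7]
width: 0.0254
```

arm_command(
  deltas=[
    {"dx": -0.5,"dy": 0.1,"dz": 0,"turn": 0},
    {"dx": -1,"dy": 0.2,"dz": 0,"turn": 0},
    {"dx": -1,"dy": 0.2,"dz": 0,"turn": 0},
    {"dx": -1,"dy": 0.2,"dz": 0,"turn": 0},
  ],
)

```text
time_s: 12.63
tcp_pos: [0.5703, 0.1888, 0.0498]
tcp_rot: [0.094, 0.996, 0.0, 0.001]
wrist_force: [5.9, -3.4, -2.4]
width: 0.0248
```

arm_command(
  deltas=[
    {"dx": -0.5,"dy": 0.1,"dz": 0,"turn": 0},
    {"dx": -1,"dy": 0.2,"dz": 0,"turn": 0},
    {"dx": -1,"dy": 0.2,"dz": 0,"turn": 0},
    {"dx": -1,"dy": 0.2,"dz": 0,"turn": 0},
  ],
)

```text
time_s: 12.97
tcp_pos: [0.5695, 0.189, 0.0497]
tcp_rot: [0.094, 0.996, 0.0, 0.001]
wrist_force: [8.5, -2.7, -2.8]
width: 0.0252
```

arm_command(
  deltas=[
    {"dx": -0.5,"dy": 0.1,"dz": 0,"turn": 0},
    {"dx": -1,"dy": 0.2,"dz": 0,"turn": 0},
    {"dx": -1,"dy": 0.2,"dz": 0,"turn": 0},
    {"dx": -1,"dy": 0.2,"dz": 0,"turn": 0},
  ],
)

```text
time_s: 13.3
tcp_pos: [0.5694, 0.1889, 0.0498]
tcp_rot: [0.094, 0.996, 0.0, 0.002]
wrist_force: [18.5, -2.9, -8.7]
width: 0.025
```

It's at the hard stop: travel is about 22.3 mm and the force rose to 18.5 N without further motion. Holding, then checking by picture.

arm_command(
  deltas=[
    {"dx": 0,"dy": 0,"dz": 0,"turn": 0},
    {"dx": 0,"dy": 0,"dz": 0,"turn": 0},
    {"dx": 0,"dy": 0,"dz": 0,"turn": 0},
    {"dx": 0,"dy": 0,"dz": 0,"turn": 0},
    {"dx": 0,"dy": 0,"dz": 0,"turn": 0},
    {"dx": 0,"dy": 0,"dz": 0,"turn": 0},
  ],
)

```text
time_s: 13.8
tcp_pos: [0.5694, 0.189, 0.0498]
tcp_rot: [0.094, 0.996, 0.0, 0.002]
wrist_force: [17.7, -4.3, -8.2]
width: 0.0252
```

```bash
python3 - <<'E'
from h import *
d=grab('side','side7'); a=up(d,(175,90,275,195),5)[:,:,::-1]; cv2.imwrite('pics/side7c.png',a)
roi=(205,135,245,175); 
for n in('side0','side6','side7'):
    D=load(n); u=up(D,roi); h=cv2.cvtColor(u,cv2.COLOR_RGB2HSV); m=cv2.inRange(h,(0,170,60),(6,255,255))|cv2.inRange(h,(174,170,60),(180,255,255)); p=uppts(biggest(m),roi); print(n,p.min(0),p.max(0))
X=np.array([np.cos(np.radians(-10.8)),np.sin(np.radians(-10.8)),0]); o=np.array([.6076,.18,.046])
print([proj(d,o+X*x)[0].round(1) for x in (-.052,-.030,-.004,-.026)])
d=grab('top','top7'); cv2.imwrite('pics/top7c.png',d['color'][:,:,::-1])
s=manip.get_state(); print(s['tcp_pos'],s['wrist_force'],s['width'],s['time_s'])
E
```

```text
side0 [216.1875 150.0625] [225.0625 158.5625]
side6 [215.6875 150.8125] [224.9375 158.6875]Traceback (most recent call last):
  File "<stdin>", line 5, in <module>
  File "h.py", line 20, in biggest
    c,_=cv2.findContours(m,cv2.RETR_EXTERNAL,cv2.CHAIN_APPROX_NONE); return max(c,key=cv2.contourArea)[:,0,:]
                                                                            ~~~^^^^^^^^^^^^^^^^^^^^^^^
ValueError: max() iterable argument is empty
```

View pics/side7c.png

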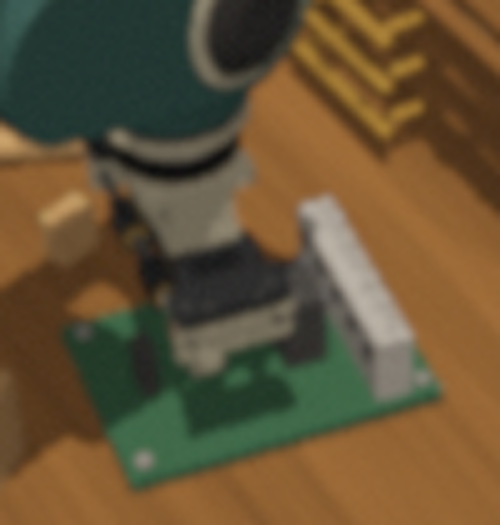

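The gripper hides the knob, so I'll look at the gap between housing and bar for the pin, and take a top view.

```bash
python3 - <<'E'
from h import *
d=grab('top','top7')
def c(n,r,k): return cv2.convertScaleAbs(up(load(n),r,k)[:,:,::-1],alpha=1.4,beta=10)
rs=(220,130,262,172); rt=(180,155,225,197)
t=[c(n,rs,7) for n in('side0','side7')]+[c(n,rt,7) for n in('top0','top7')]
cv2.imwrite('pics/cmp.png',np.vstack([np.hstack([cv2.resize(x,(294,294)) for x in t[:2]]),np.hstack([cv2.resize(x,(294,294)) for x in t[2:]])]))
s=manip.get_state(); print(s['tcp_pos'],s['wrist_force'],s['width'],s['time_s'])
E
```

```text
[0.56937143 0.18897847 0.04981255] [18.06556587 -4.45962007 -7.9116894 ] 0.025196698684522612 13.9
```

View pics/cmp.png

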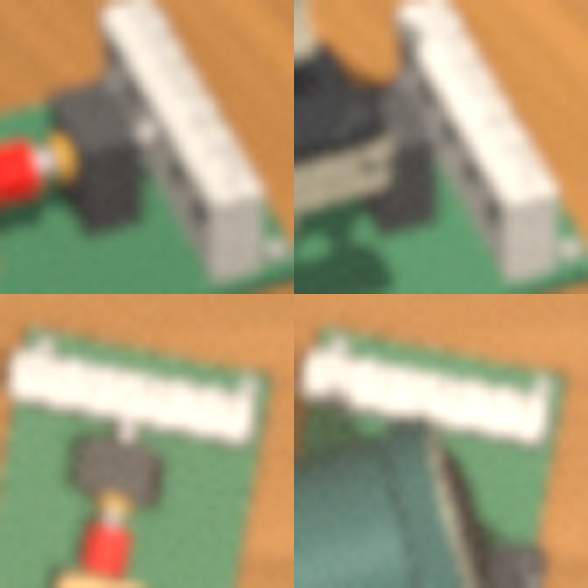

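View pics/top7.png

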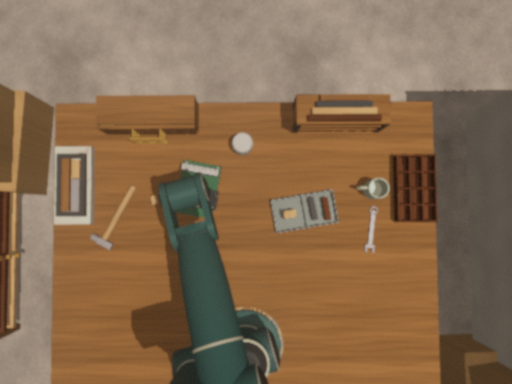

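The bright pin in the gap, compare picture (147,130) before, is gone after the pull. The block is still in the tray at top (290,214) and nothing else has moved. Handing in.

```bash
python3 -c "
from rig import order; print(order.sign_off())"
```

```text
the job is handed in; nothing more can be done
None
```

I moved the block into the tray, then pulled the red knob back to its hard stop. I handed the job in at about 14 s with the knob still gripped.

- **Block:** The 30x48x50 block stands upright near the middle of the tray's empty half. Both cameras showed it upright after release, and the last top view still showed it in place.
- **Knob:** It travelled about 22 mm. At the end the pulling force rose from about 8 N to 18 N without further motion, which is what the hard stop should give. The grip stayed at 25 mm (40 N set) and position and force were steady over the last half second.
- **Pin:** The pin had gone from the gap between housing and bar in the last side picture. The gripper hid the knob in both views, so travel comes from the arm position and force, not from seeing the knob.
- **Bystanders:** In the last top picture nothing else appeared to have moved.
- **Disagreements:**
  - The first two move calls were refused because rows lacked some of the four numbers; nothing moved.
  - The two views put the tray centre about 7 mm apart. I trusted the top view, since the side view also shows the outer walls.
  - The knob's axis was about 1 mm off my measured value. It showed as a 9 N side force at the grip, and I corrected it before pulling.

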